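# Re-zero the coffee grinder and set it four clicks off

## Robot

A 7-joint arm with a two-finger parallel gripper is mounted at the origin on the work surface. World frame = base frame: x ahead of the robot, y to its left, z up, the work surface at z = 0. Lengths are in m, angles in rad, forces in N, time in s.
With the tool pointing down it reaches from about 0.4 to 0.9 m from the base axis. Payload 5.5 kg.
Tool frame: the origin (TCP) lies between the finger pads; the fingertips stand arm.finger_overhang ahead of it and the grasp point (between the pads) lies 11 mm behind it (arm.finger_overhang is the distance from the TCP to the fingertips, in m); x points along the fingers, z is the direction in which the jaws open and shut, and the axes are right-handed (so a half turn about x gives the same grasp; the last joint's range is limited). The gripper opens to 85 mm and grips with 20 to 120 N. Pads are 22 mm wide; open, the fingers measure 114 mm over their backs; the gripper's body (76 mm by 85 mm) begins 54 mm behind the grasp point. The pads swing forward as they close: fully open they stand 13 mm farther back than shut.
Start: joints at [-0.974, 0.501, -0.427, 1.55, 0.221, 1.138, -0.21], TCP at [0.213, 0.614, 0.239] pointing down, gripper open.
Joint ranges: [-2.88, 2.88], [-0.31, 2.03], [-1.54, 1.56], [0.2, 2.42], [-1.41, 4.55], [0.19, 2.02], [-2.57, 2.57]. Speed limits (rad/s): [2.57, 2.57, 3.14, 3.14, 3.14, 3.14, 3.14].

## Interface

Orientations are given as a unit quaternion [x, y, z, w].
In Python, from plant import arm, solver, optics, spotter gives the robot as it stands. The module is installed in compiled form; this text tells all that it offers. Calls block until the motion is done:
- arm.move_pose(position, orientation): joint-space move of the TCP to a pose.
- arm.movel(position, max_speed=0.15, rotation=None): straight line of the TCP; rotation=None keeps the orientation; max_speed is the mean speed in m/s.
- arm.move_j(angles): joint-space move.
- arm.command_gripper(opening, f_grip=None): finger opening in m; f_grip is the grip in N (None keeps the last); returns when the fingers have stopped.
- arm.wait(seconds).
- solver.ik(position, orientation): joint angles nearest the present ones, or None.
- arm.observe(): the state.
- optics.camera(name): name is "scene" or "top" or "wrist"; returns the picture (420x560x3 uint8, red, green, blue); there is no depth.
- optics.camera_model(name): a dict with "fx", "fy", "cx", "cy" (pixels), "position" and "orientation" of the camera in the world. Camera axes: x right, y down, z forward; pixel columns grow to the right and rows downward; lengths in m; the calibration is good to about 2 mm. A picture is of the moment at which its call begins: read the wrist's pose just before it. camera_model takes no time and is no camera call; for the wrist camera it gives the pose at the moment of the call.
A pose or a line that the arm cannot do raises arm.IKError and nothing moves.
- arm.finish_job(): hands the job in, once; it reports no verdict.
Trained networks look in the newest picture that a camera, given by its name, has taken for a name from the list of things; names that differ only in an ending like _2 or _b are one class to them, and where a whole thing is asked for, a point or a joint stands for the part that bears it (a point fixed in the world has none). Each returns a list of dicts, best first, with "confidence" (0 to 1); they miss things now and then, are a little off and sometimes report something else, mostly with a low value. They report only what shows in the picture. A call takes as long as a camera call.
- spotter.search_frame(camera, label): "rect" ([left, top, right, bottom] in pixels, round what is visible of it).
- spotter.silhouettes(camera, label): "mask" (420x560 bool, what is visible of it) and "rect" ([left, top, right, bottom] in pixels, round what is visible of it).
- spotter.place_of(camera, label): "at" ([column, row] in pixels: a listed point, or the origin of a listed thing).
The state is a dict: "time_s": time; "qpos": joint angles; "qd": joint speeds; "joint_torque": joint torques, N m; "position": TCP position; "orientation": TCP orientation; "ft_force": force on the tool from outside, world axes, zero at the start; "wrist_torque": the same for the moment, N m; "width": finger opening in m.
Only numpy, scipy, OpenCV 4.12 (cv2) and the standard library are available. Lean on these libraries where they do the work, as an engineer would, in place of code of your own. Each camera call takes 0.05 s, during which the arm holds its last target. There are 200 camera calls.

## Task

The grinder on the bar has just been cleaned and its setting is lost. Turn the adjustment ring on its slanted face clockwise until the burrs touch and it stops, then back it off counter-clockwise exactly four clicks, and after that swing the red-knobbed lock lever behind the head from the side it leans to now all the way over to the other side, locked. Leave the ring on its fourth click and let go of everything, and do not disturb the cup, tools, kettle and other things standing around.

Things in the scene. Friction and masses are not known exactly. Their poses are not given: they have to be found in the camera images.
- ring_grip (a point): On the ring's axis, mid brass cross bar (the grip). Bar 72 mm long, 14 wide, 28 high on an aluminium disc 94 mm across; one end white. Point: 18 mm above the disc's face, 9.5 mm below the bar's top. x: along the bar to its white end; y: across the bar; z: the ring's axis, outward, leaning 28 deg from vertical to the grinder's front (about towards the robot). The space above the disc is free.
- ring (a joint): Ring angle about its axis, rad. 0 = burrs touching, hard stop, white end up the slope; grows counter-clockwise as seen looking at its face (coarser). Click n rests at n x 0.262 rad (15 deg), 10 at most. A spring detent pulls it into the nearest click and holds it there; passing a click takes about 0.15 N m. Starts six to nine clicks open.
- lock_tip (a point): Centre of the red ball, 26 mm across, at the end of the lock lever standing up behind the head. The lever (10 mm rod) is 60 mm from pivot to ball centre and swings sideways in the upright plane along the grinder's y axis. It stays where it is left and takes about 1 to 2 N at the ball.
- lock_base (a point): Pivot of the lock lever, 172 mm above the counter. Axes are the grinder's: x from its front to its back, y to its left (as seen from the robot, looking at its front), z up.
- lock (a joint): Angle of the lock lever, rad. 0 = open, leaning 0.5 rad from upright to the grinder's -y side; 1.0 = locked, leaning 0.5 rad to its +y side (hard stop).
- grinder: Coffee grinder, fixed. Origin on the counter; x to its back, y to its left, z up. Base x -115 to 155 mm, 150 wide, 20 high; dark column x 25 to 145 mm, 110 wide, 150 high; round head (110 mm across) before and above it, its slanted face centred at x -30, z 185 mm. Top of the head 211 mm, of the ring's bar up to 241 mm, of the lever up to 245 mm.
- dosing_cup: Steel dosing cup, 58 mm diameter, 52 mm high, standing on the grinder's base under the spout; origin at its underside. Leave alone.
- tamper: Steel tamper, 58 mm diameter, 88 mm high, upright on its base on the grinder's -y side; origin at its underside. Leave alone.
- brush: Cleaning brush lying on the counter on the grinder's +y side, about 170 mm long. Leave alone.
- kettle: Blue gooseneck kettle, 150 mm diameter, 180 mm high, spout and handle reaching 130 mm from its axis; origin at its underside. Leave alone.
- amber_bottle: Amber glass bottle, 66 mm diameter, 210 mm high; origin at its underside. Leave alone.
- mug: White mug, 84 mm diameter, 90 mm high; origin at its underside. Leave alone.
- bean_jar: Glass jar with a wooden cap, 84 mm diameter, 100 mm high; origin at its underside. Leave alone.

How it is judged:
On the way, in this order (a step that is already met when the one before it is completed fails the run):
1. the ring is turned down until the burrs touch (within a quarter of a click) (value of joint ring below 0.06 rad), for 0.2 s.
2. the ring is backed off and rests on the fourth click (value of joint ring between 0.95 and 1.145 rad and value of joint lock below 0.6 rad), for 0.3 s.
3. the lock lever is thrown to the locked side with the ring still on the fourth click (value of joint ring between 0.95 and 1.145 rad and value of joint lock above 0.88 rad), for 0.2 s.
At the end, for the whole second after the job is handed in: the ring rests on the fourth click from touching (0.95 to 1.145 rad), the lock lever is over on its locked side (above 0.88 of 1.0 rad), both at rest (all of step 3 and velocity of joint ring between -0.05 and 0.05 rad/s and velocity of joint lock between -0.05 and 0.05 rad/s).
It fails at once if the cup, tamper, brush, kettle, bottle, mug or jar is moved more than 25 mm (distance of any of dosing_cup, tamper, brush, kettle, amber_bottle, mug, bean_jar from where it was at the start of the episode above 0.025 m).
It also fails if it takes over 72 s, if anything falls off the work surface, if the arm or the gripper's body presses on something with over 40 N, if the wrist force passes 120 N, or if a joint passes its speed limit or range.

## Working session

There is one attempt and no reset: what is moved stays moved. The work goes in short steps, each a Python script; the robot and the scene stay as the last script left them, time stands still between calls to the robot, and variables do not carry over. Pictures are saved under pics/ and viewed, about 8 in all and at most 12, crops included, and the job is handed in when it is done.

```bash
mkdir -p pics
cat > h.py <<'E'
import numpy as np, cv2
from scipy.spatial.transform import Rotation as R
from plant import arm, solver, optics, spotter
def ray(cam,uv,m=None):
    m=m or optics.camera_model(cam)
    d=np.array([(uv[0]-m['cx'])/m['fx'],(uv[1]-m['cy'])/m['fy'],1.])
    d=R.from_quat(m['orientation']).apply(d); return np.array(m['position']),d/np.linalg.norm(d)
def tri(rs):
    A=0;b=0
    for p,d in rs:
        P=np.eye(3)-np.outer(d,d); A=A+P; b=b+P@p
    x=np.linalg.solve(A,b); return x,[np.linalg.norm((np.eye(3)-np.outer(d,d))@(x-p)) for p,d in rs]
def plane(cam,uv,z):
    p,d=ray(cam,uv); return p+d*(z-p[2])/d[2]
def proj(cam,X,m=None):
    m=m or optics.camera_model(cam)
    c=R.from_quat(m['orientation']).inv().apply(np.array(X)-m['position'])
    return np.array([m['fx']*c[0]/c[2]+m['cx'],m['fy']*c[1]/c[2]+m['cy']])
def save(cam,name):
    im=optics.camera(cam); cv2.imwrite('pics/'+name,im[:,:,::-1]); return im
E
python3 - <<'E'
from h import *
a=save('scene','s0.png'); b=save('top','t0.png')
cv2.imwrite('pics/both.png',cv2.resize(np.vstack([a,b])[:,:,::-1],None,fx=.71,fy=.71))
for c in('scene','top'):
    m=optics.camera_model(c);print(c,np.round(m['position'],3),m['fx'])
    for l in['ring_grip','lock_tip','lock_base','grinder','kettle','amber_bottle','mug','bean_jar','tamper','brush','dosing_cup']:
        r=spotter.place_of(c,l); print(l,[(np.round(x['at']),round(x['confidence'],2)) for x in r[:2]])
for l in['ring_grip','lock_tip','lock_base']:
    try: print(l,tri([ray(c,spotter.place_of(c,l)[0]['at']) for c in('scene','top')]))
    except Exception as e: print(l,e)
for l in['grinder','kettle','amber_bottle','mug','bean_jar','tamper','brush']:
    for c in('scene','top'):
        r=spotter.place_of(c,l)
        if r: print(l,c,plane(c,r[0]['at'],0).round(3))
o=arm.observe(); print(o['time_s'],o['orientation'],arm.finger_overhang)
E
```

```text
scene [1.467 0.326 0.844] 387.77633981778365
ring_grip [(array([250., 202.]), 0.87)]
lock_tip [(array([209., 213.]), 0.4)]
lock_base [(array([214., 232.]), 0.62)]
grinder [(array([398., 319.]), 0.73), (array([240., 257.]), 0.61)]
kettle [(array([424., 268.]), 0.95), (array([195., 208.]), 0.32)]
amber_bottle [(array([399., 317.]), 0.78), (array([275., 280.]), 0.37)]
mug [(array([194., 207.]), 0.78)]
bean_jar [(array([149., 247.]), 0.71)]
tamper [(array([193., 247.]), 0.74), (array([196., 209.]), 0.62)]
brush [(array([276., 281.]), 0.86)]
dosing_cup [(array([211., 212.]), 0.65), (array([246., 242.]), 0.64)]
top [0.401 0.006 1.145] 393.9004381118982
ring_grip [(array([328., 195.]), 0.57)]
lock_tip []
lock_base [(array([332., 150.]), 0.64)]
grinder []
kettle [(array([127., 263.]), 0.6)]
amber_bottle [(array([145., 176.]), 0.6)]
mug [(array([424., 258.]), 0.88), (array([144., 176.]), 0.63)]
bean_jar [(array([423., 174.]), 0.68)]
tamper [(array([378., 193.]), 0.62)]
brush [(array([274., 178.]), 0.88)]
dosing_cup [(array([320., 215.]), 0.73)]
ring_grip (array([ 0.56591569, -0.10883739,  0.20708104]), [np.float64(0.009466377233013122), np.float64(0.009466377233013171)])
lock_tip list index out of range
lock_base (array([ 0.69577761, -0.14540101,  0.16669558]), [np.float64(0.008196210801779328), np.float64(0.008196210801779189)])
grinder scene [0.667 0.394 0.   ]
kettle scene [0.421 0.449 0.   ]
kettle top [0.422 0.443 0.   ]
amber_bottle scene [0.658 0.395 0.   ]
amber_bottle top [0.676 0.396 0.   ]
mug scene [ 0.391 -0.424  0.   ]
mug top [ 0.413 -0.411  0.   ]
bean_jar scene [ 0.662 -0.435  0.   ]
bean_jar top [ 0.662 -0.43   0.   ]
tamper scene [ 0.606 -0.299  0.   ]
tamper top [ 0.608 -0.293  0.   ]
brush scene [ 0.655  0.025 -0.   ]
brush top [0.662 0.013 0.   ]
2.2 [-0.40999216  0.5761083   0.41000714  0.57610746] 0.008
```

View pics/both.png

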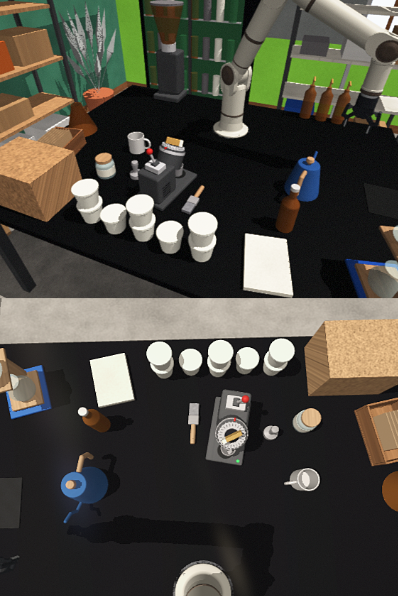

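The ring is at about (0.566, -0.109, 0.207), and the lock base is about 13 cm behind it. The top view shows the red ball on the -y side. The grinder is yawed by about -13°. Next I plan IK over the ring angles and move to a standoff.

```bash
cat >> h.py <<'E'
def frame(psi):
    X=np.array([np.cos(psi),np.sin(psi),0]); Y=np.array([-X[1],X[0],0]); Z=np.array([0,0,1.])
    s=np.radians(28); n=-np.sin(s)*X+np.cos(s)*Z; up=np.cos(s)*X+np.sin(s)*Z
    return X,Y,n,up
def gq(psi,th,flip=0):
    "tool along -n, jaws across a bar at ring angle th"
    X,Y,n,up=frame(psi); bar=np.cos(th)*up+np.sin(th)*np.cross(n,up)
    x=-n; z=np.cross(n,bar)*(1-2*flip); y=np.cross(z,x)
    return R.from_matrix(np.c_[x,y,z]).as_quat()
E
python3 - <<'E'
from h import *
psi=np.radians(-13); g=np.array([.566,-.109,.205]); n=frame(psi)[2]
for f in(0,1):
  for d in range(-15,151,15):
    q=solver.ik(g-.005*-n,gq(psi,np.radians(d),f)); print(f,d,None if q is None else np.round(q,2))
for d in (30,60,90,120):
  for f in (0,1):
    q=solver.ik(g+.14*n,gq(psi,np.radians(d),f)); print(f,d,None if q is None else np.round(q,2))
E
```

```text
0 -15 [ 0.2   0.14 -0.09  2.2   0.22  0.32  1.  ]
0 0 [ 0.2   0.14 -0.1   2.2   0.22  0.32  1.26]
0 15 [ 0.21  0.14 -0.11  2.2   0.23  0.32  1.52]
0 30 [ 0.21  0.14 -0.11  2.2   0.23  0.32  1.77]
0 45 [ 0.21  0.14 -0.11  2.2   0.23  0.32  2.04]
0 60 [0.06 0.14 0.06 2.2  0.15 0.32 2.37]
0 75 [ 1.22  0.4  -1.28  2.17  1.01  0.55  1.9 ]
0 90 [-1.03  0.43  1.38  2.23 -1.    0.51 -2.32]
0 105 [-1.03  0.43  1.38  2.23 -1.    0.51 -2.06]
0 120 [-1.03  0.43  1.38  2.23 -1.    0.51 -1.8 ]
0 135 [-0.91  0.28  1.16  2.23 -0.67  0.38 -1.83]
0 150 [-0.91  0.28  1.16  2.23 -0.67  0.38 -1.57]
1 -15 [-0.73  0.2   0.93  2.22 -0.4   0.33 -1.56]
1 0 [ 0.19  0.14 -0.08  2.2   0.22  0.32 -1.88]
1 15 [-0.04  0.14  0.16  2.21  0.1   0.31 -1.51]
1 30 [-0.16  0.14  0.29  2.21  0.03  0.31 -1.19]
1 45 [-0.1   0.14  0.23  2.21  0.07  0.31 -0.96]
1 60 [-0.05  0.14  0.17  2.21  0.1   0.31 -0.72]
1 75 [-0.    0.14  0.12  2.2   0.12  0.32 -0.48]
1 90 [ 0.03  0.14  0.08  2.2   0.14  0.32 -0.24]
1 105 [0.08 0.14 0.03 2.2  0.16 0.32 0.01]
1 120 [ 0.12  0.14 -0.01  2.2   0.18  0.32  0.25]
1 135 [ 0.16  0.14 -0.05  2.2   0.2   0.32  0.49]
1 150 [ 0.19  0.14 -0.08  2.2   0.21  0.32  0.74]
0 30 [-0.37 -0.19  0.4   2.19  0.26  0.65  1.75]
1 30 [-0.22 -0.17  0.27  2.19  0.21  0.64 -1.35]
0 60 [-0.34 -0.18  0.38  2.19  0.25  0.65  2.28]
1 60 [-0.23 -0.17  0.29  2.19  0.21  0.64 -0.83]
0 90 None
1 90 [-0.26 -0.18  0.31  2.19  0.22  0.65 -0.31]
0 120 [ 1.15 -0.21 -0.91  2.16 -0.27  0.64 -2.46]
1 120 [-0.28 -0.18  0.33  2.19  0.23  0.65  0.2 ]
```

Run:
```python
from h import *
psi=np.radians(-13); g=np.array([.566,-.109,.205]); n=frame(psi)[2]
o=arm.observe(); p=np.array(o['position'])
arm.movel([p[0],p[1],.42],max_speed=.25)
arm.move_pose(g+.14*n,gq(psi,np.radians(105),1))
o=arm.observe(); print(o['time_s'],np.round(o['qpos'],2),np.round(o['position'],3))
a=save('wrist','w0.png'); b=save('top','t1.png'); s=save('scene','s1.png')
for c in('wrist','top','scene'):
    m=optics.camera_model(c)
    for l in['ring_grip','lock_tip','lock_base','grinder']:
        r=spotter.place_of(c,l); print(c,l,[(np.round(x['at']),round(x['confidence'],2)) for x in r[:2]])
t=cv2.resize(b[110:250,270:410],(420,420)); u=cv2.resize(s[160:300,170:310],(420,420))
v=np.hstack([a,t]); v=v if 1 else 0
cv2.imwrite('pics/v1.png',cv2.resize(np.hstack([a,t])[:,:,::-1],None,fx=.8,fy=.8))
```

```text
5.7833 [-0.27 -0.18  0.31  2.19  0.22  0.65 -0.05] [ 0.502 -0.093  0.329]
wrist ring_grip [(array([280., 202.]), 0.58)]
wrist lock_tip [(array([405., 240.]), 0.69)]
wrist lock_base [(array([371., 200.]), 0.79)]
wrist grinder [(array([236., 143.]), 0.97)]
top ring_grip [(array([328., 192.]), 0.93)]
top lock_tip [(array([324., 196.]), 0.71), (array([340., 140.]), 0.67)]
top lock_base [(array([331., 148.]), 0.96)]
top grinder [(array([323., 191.]), 0.84)]
scene ring_grip [(array([248., 202.]), 0.9)]
scene lock_tip [(array([213., 215.]), 0.42)]
scene lock_base [(array([219., 229.]), 0.75), (array([194., 209.]), 0.2)]
scene grinder [(array([241., 256.]), 0.95)]
```

View pics/v1.png

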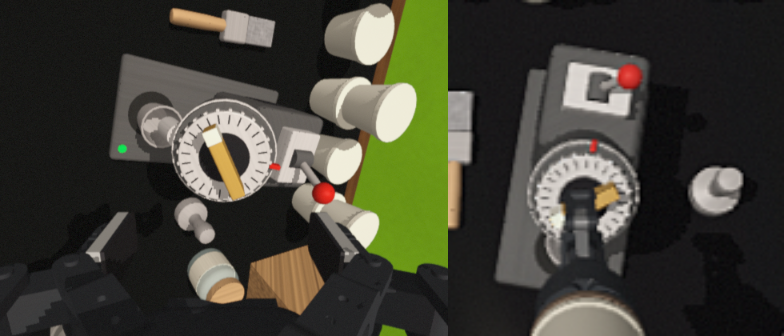

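The wrist picture shows the bar with its white end at about (262,162) full-scale and its far end at about (297,245). The red ball is at (404,240). The ring sits around click 8 or 9. Now the numbers.

Run:
```python
from h import *
def many(l,near,cams=('wrist','top','scene')):
    rs=[];out=[]
    for c in cams:
        m=optics.camera_model(c)
        for x in spotter.place_of(c,l):
            if np.hypot(*(np.array(x['at'])-near[c]))<14: rs.append(ray(c,x['at'],m)); break
    return tri(rs)
for l,nr in dict(ring_grip=dict(wrist=(280,200),top=(328,194),scene=(249,202)),lock_base=dict(wrist=(371,200),top=(331,149),scene=(217,230)),lock_tip=dict(wrist=(404,240),top=(340,138),scene=(211,214)),grinder=dict(wrist=(236,143),top=(323,191),scene=(241,256))).items():
    x,e=many(l,nr); print(l,x.round(4),np.round(e,4)); 
    if l=='ring_grip': g=x
    if l=='lock_base': b=x
    if l=='grinder': G=x
psi=np.arctan2(b[1]-g[1],b[0]-g[0]); print('psi',np.degrees(psi), np.degrees(np.arctan2(b[1]-G[1],b[0]-G[0])))
im=cv2.imread('pics/w0.png'); hsv=cv2.cvtColor(im,cv2.COLOR_BGR2HSV)
mk=cv2.inRange(hsv,(12,90,60),(32,255,255)); mk[:140]=0;mk[265:]=0;mk[:,:230]=0;mk[:,330:]=0
k,lab,st,_=cv2.connectedComponentsWithStats(mk); i=1+st[1:,4].argmax(); ys,xs=np.where(lab==i)
c,(w,h),a=cv2.minAreaRect(np.c_[xs,ys].astype(np.float32)); print('brass',c,w,h,a)
for ps in(psi,psi+.05):
  X,Y,n,up=frame(ps); L=np.cross(n,up)
  o,_=ray('wrist',c)
  for uv in[(260,158),(263,165),(300,243),(c[0],c[1])]:
    p,d=ray('wrist',uv); q=p+d*((g+.0095*n-p)@n)/(d@n)-g; print(uv,'up %.4f left %.4f ang %.1f'%(q@up,q@L,np.degrees(np.arctan2(q@L,q@up))))
```

```text
ring_grip [ 0.5694 -0.1109  0.2089] [0.0038 0.0082 0.0092]
lock_base [ 0.6917 -0.137   0.1799] [0.0026 0.0037 0.0024]
lock_tip [ 0.6951 -0.1533  0.2282] [0.0074 0.0059 0.0022]
grinder [ 0.608  -0.1186  0.0177] [0.0082 0.0108 0.0032]
psi -12.012042834722244 -12.342944151337464
brass (283.5172119140625, 211.20687866210938) 78.25863647460938 22.847320556640625 66.80140686035156
(260, 158) up -0.0244 left 0.0282 ang 130.8
(263, 165) up -0.0211 left 0.0238 ang 131.6
(300, 243) up 0.0211 left -0.0288 ang -53.8
(283.5172119140625, 211.20687866210938) up 0.0022 left -0.0068 ang -72.1
(260, 158) up -0.0231 left 0.0296 ang 128.0
(263, 165) up -0.0200 left 0.0250 ang 128.7
(300, 243) up 0.0199 left -0.0297 ang -56.2
(283.5172119140625, 211.20687866210938) up 0.0019 left -0.0067 ang -74.1
```

Run:
```python
from h import *
psi=np.radians(-12.2); X,Y,n,up=frame(psi)
gt=plane('wrist',(280,200.5),.2241); g=gt-.0095*n; print('grip',g.round(4))
b=plane('wrist',(371,200),.172); print('lock_base',b.round(4),np.degrees(np.arctan2(*(b-g)[[1,0]])))
np.save('g.npy',g)
q=gq(psi,np.radians(128.5),1)
arm.move_pose(g+.06*n,q); 
o=arm.observe(); f0=np.array(o['ft_force']); t0=np.array(o['wrist_torque']); print('base',f0.round(2),t0.round(2))
arm.movel(g+.005*n,max_speed=.05)
o=arm.observe(); print('down',(o['ft_force']-f0).round(2))
arm.command_gripper(.0,f_grip=50); arm.wait(.2)
o=arm.observe(); f=o['ft_force']-f0
print('closed',o['width'],f.round(2),[round(float(f@v),1) for v in(n,up,np.cross(n,up))],(o['wrist_torque']-t0).round(3),o['time_s'],np.round(o['position']-(g+.005*n),4))
save('wrist','w1.png')
```

```text
grip [ 0.563  -0.1063  0.2157]
lock_base [ 0.6956 -0.141   0.172 ] -14.69215275536445
base [ 0.06 -0.23  0.13] [0.04 0.48 0.03]
down [-0.13  0.38  0.12]
closed 0.01286295534318935 [-7.22 -0.98  5.94] [8.5, -3.3, -2.5] [-0.203  0.839 -0.237] 9.8 [-0.0014 -0.0007 -0.0005]
```

View pics/w1.png

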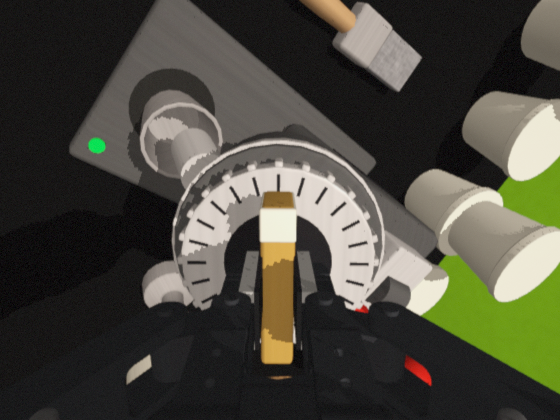

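```bash
cat >> h.py <<'E'
psi=np.radians(-12.2); X,Y,n,up=frame(psi)
f0=np.array([0,0,.2]);t0=np.array([.04,.48,.03])
def state():
    o=arm.observe(); f=o['ft_force']-f0; t=o['wrist_torque']
    Rm=R.from_quat(o['orientation']).as_matrix(); bar=np.cross(Rm[:,2]*-1,n)
    th=np.degrees(np.arctan2(bar@np.cross(n,up),bar@up))
    return o,f,float(np.asarray(t)@n),th
def step(p,thd):
    "turn to thd at p; return p corrected by the force felt"
    arm.movel(p,max_speed=.1,rotation=gq(psi,np.radians(thd),1))
    o,f,t,th=state()
    d=np.clip(f*1e-4,-.001,.001)
    return p+d,o,f,t,th
E
python3 - <<'E'
from h import *
g=np.load('g.npy'); p=g+.006*n
o,f,t,th=state(); print(t,th,o['time_s'])
for a in np.arange(124,79,-4):
    p,o,f,t,th=step(p,a)
    print(a,'th %.1f tq %.3f'%(th,t),f.round(1),((p-g)*1e3).round(1),round(o['time_s'],2),round(o['width'],4))
    if abs(t)>.9: break
E
```

```text
-0.02232754928834189 128.43895168117885 9.85
124 th 123.9 tq -0.394 [ 3.7 -2.4 -7.8] [-2.4  0.4  4.5] 10.1 0.0124
120 th 120.0 tq 0.310 [-4.2 -1.1  4. ] [-2.8  0.2  4.9] 10.35 0.0123
116 th 116.2 tq 1.154 [ 1.6 -2.6 -4.6] [-2.6 -0.   4.5] 10.6 0.0125
```

Run:
```python
from h import *
for i in range(4):
    arm.wait(.08); o,f,t,th=state(); print('th %.2f tq %.3f'%(th,t),f.round(1),o['wrist_torque'],round(o['time_s'],2),round(o['width'],4))
g=np.load('g.npy'); p=g+.006*n
for a in (112,108):
    arm.movel(p,max_speed=.1,rotation=gq(psi,np.radians(a),1))
    for i in range(3):
        arm.wait(.06); o,f,t,th=state(); print(a,'th %.2f tq %.3f'%(th,t),f.round(1),round(o['time_s'],2),round(o['width'],4))
```

```text
th 116.18 tq 1.158 [ 1.6 -3.  -5.7] [-0.91579454  0.71672648  0.75454076] 10.68 0.0122
th 116.12 tq 1.187 [ 1.8 -3.7 -6.1] [-0.88997621  0.77007535  0.79485542] 10.77 0.0119
th 116.08 tq 1.208 [ 3.1 -3.7 -7.6] [-0.96890332  0.7890463   0.77579607] 10.85 0.0123
th 116.05 tq 1.142 [ 2.6 -3.7 -8.6] [-0.93097732  0.83078134  0.71611958] 10.93 0.0119
112 th 112.13 tq 1.066 [  3.2  -2.  -11.2] 11.24 0.0123
112 th 112.11 tq 1.069 [  4.   -1.8 -10.9] 11.3 0.0126
112 th 112.09 tq 1.070 [  4.   -0.2 -11.9] 11.36 0.0122
108 th 108.21 tq 1.715 [  1.6  -1.1 -13.5] 11.67 0.0123
108 th 108.17 tq 1.648 [  2.8  -1.7 -13. ] 11.72 0.0123
108 th 108.13 tq 1.731 [  1.1  -1.2 -14.3] 11.78 0.0122
```

Run:
```python
from h import *
save('wrist','w2.png')
```

```text
(no output)
```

View pics/w2.png

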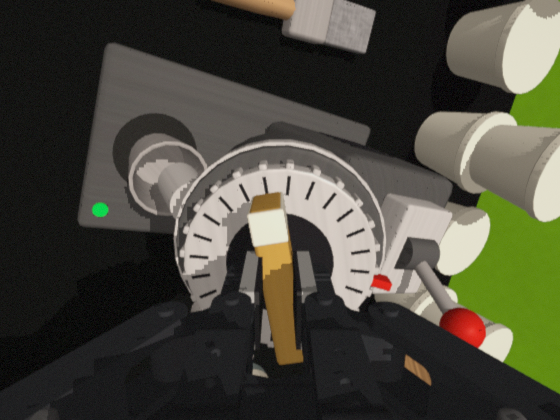

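```bash
cat >> h.py <<'E'
def barang(w,far):
    g=np.load('g.npy'); P=[]
    for uv in(w,far):
        p,d=ray('wrist',uv); P.append(p+d*((g+.0095*n-p)@n)/(d@n)-g)
    v=P[0]-P[1]; L=np.cross(n,up); m=(P[0]+P[1])/2
    return np.degrees(np.arctan2(v@L,v@up)),np.linalg.norm(v),[round(float(m@k)*1e3,1) for k in(up,L)]
E
python3 - <<'E'
from h import *
o,f,t,th=state(); print('th',th,t,f.round(1),np.round(o['joint_torque'],2))
print(barang((265,212),(290,362)))
a=th
# same viewing, bar aligned with the jaw as in w1
print(barang((278,208),(278,362)))
E
```

```text
th 108.1085598547164 1.6961725614704688 [  2.   -1.1 -14.3] [  1.11 -35.75   3.21 -31.54  -1.6   -4.25  -1.71]
(np.float64(116.601069832139), np.float64(0.06762229419406184), [0.7, -2.8])
(np.float64(108.08911792395412), np.float64(0.06844367438479604), [0.3, -2.1])
```

Run:
```python
from h import *
arm.command_gripper(.04); arm.wait(.2)
o,f,t,th=state(); print('th',th,t,f.round(1),np.round(o['joint_torque'],2),o['wrist_torque'],o['time_s'])
save('wrist','w3.png')
```

```text
th 107.95953686002534 0.0036906263278299696 [ 0.6  0.2 -1. ] [ 2.000e-02 -2.888e+01  1.750e+00 -2.587e+01  4.000e-02 -2.460e+00
 -0.000e+00] [ 0.08094923  0.47941945 -0.00761988] 12.4167
```

View pics/w3.png

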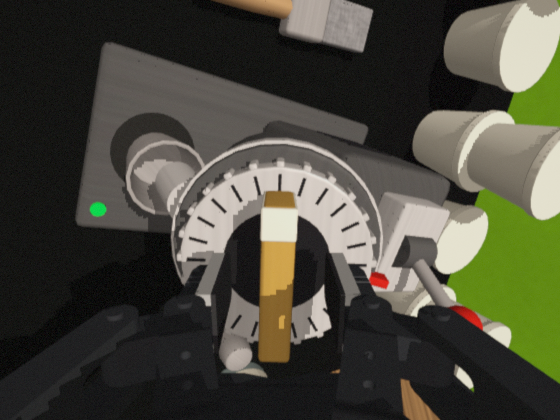

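Run:
```python
from h import *
a=barang((279,208),(275,362)); print(a)
g=np.load('g.npy'); L=np.cross(n,up)
c=g+a[2][0]/1e3*up+a[2][1]/1e3*L; np.save('c.npy',c); p=c+.007*n
arm.movel(p,max_speed=.05,rotation=gq(psi,np.radians(106.5),1))
arm.command_gripper(.018); o,f,t,th=state(); print('w',o['width'],t,f.round(1),o['time_s'])
for a in np.arange(102,69,-4):
    arm.movel(p,max_speed=.1,rotation=gq(psi,np.radians(a),1)); arm.wait(.05)
    o,f,t,th=state()
    print(a,'th %.1f tq %.3f'%(th,t),f.round(1),round(o['time_s'],2),round(o['width'],4))
    if abs(t)>1.5: break
save('wrist','w4.png')
```

```text
(np.float64(106.56982273286707), np.float64(0.06869658786366925), [1.3, -2.7])
w 0.018067255456600338 -0.004412005106710683 [-0.  -0.9  0.3] 13.0583
102 th 102.1 tq 0.001 [ 0.   0.2 -0.6] 13.36 0.0179
98 th 98.2 tq 0.026 [0.5 0.5 0.3] 13.66 0.0181
94 th 94.2 tq 0.121 [-1.6 -0.2  0.3] 13.96 0.0182
90 th 90.2 tq 0.484 [-2.8 -2.1  2. ] 14.26 0.0182
86 th 86.3 tq 0.985 [-4.5 -2.5  2.3] 14.56 0.0179
82 th 82.4 tq 1.685 [-5.1 -3.8  4.2] 14.86 0.0181
```

View pics/w4.png

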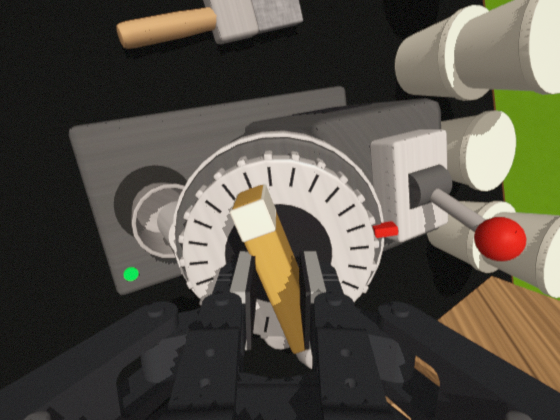

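Run:
```python
from h import *
print(barang((254,208),(300,362)))
p=np.load('c.npy')+.007*n
for a in np.arange(80,59,-2):
    arm.movel(p,max_speed=.1,rotation=gq(psi,np.radians(a),1)); arm.wait(.05)
    o,f,t,th=state()
    print(a,'th %.1f tq %.3f'%(th,t),f.round(1),round(o['time_s'],2),round(o['width'],4))
    if abs(t)>3.: break
save('wrist','w5.png')
```

```text
(np.float64(97.41082964158495), np.float64(0.07162266986153243), [1.6, -6.5])
80 th 80.5 tq 1.952 [-5.2 -3.7  4.1] 15.21 0.0185
78 th 78.5 tq 2.414 [-5.4 -4.2  5.2] 15.51 0.0183
76 th 76.6 tq 2.736 [-6.5 -5.4  4.8] 15.81 0.0181
74 th 74.7 tq 3.168 [-6.8 -4.8  6.3] 16.11 0.0183
```

View pics/w5.png

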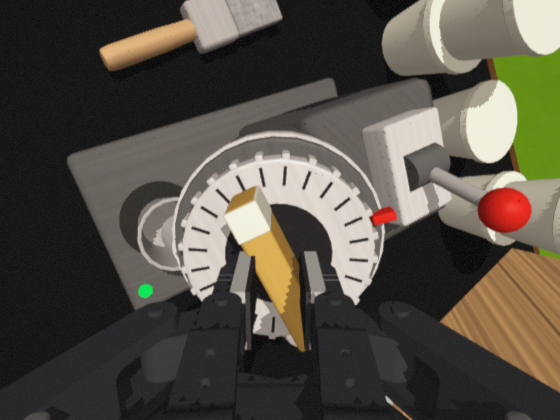

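Run:
```python
from h import *
print(barang((248,214),(303,350)))
p=np.load('c.npy')+.007*n
def go(a):
    arm.movel(p,max_speed=.1,rotation=gq(psi,np.radians(a),1)); arm.wait(.05)
    o,f,t,th=state(); print(a,'th %.1f tq %.3f'%(th,t),f.round(1),round(o['time_s'],2),round(o['width'],4))
go(84);go(94)
a=optics.camera('wrist'); m=optics.camera_model('wrist')
arm.command_gripper(.04); arm.wait(.1); o,f,t,th=state(); print(t,f.round(1),o['time_s'])
b=optics.camera('wrist')
v=np.hstack([x[120:400,140:440] for x in(a,b)]); cv2.imwrite('pics/w6.png',v[:,:,::-1])
```

```text
(np.float64(94.64307635734174), np.float64(0.06465149613083725), [1.2, -4.6])
84 th 84.3 tq 1.214 [-4.7 -3.3  3.9] 16.53 0.018
94 th 93.9 tq 0.175 [-2.2 -1.4 -0. ] 16.91 0.0183
-0.013342421009280084 [ 0.6 -0.2 -0.1] 17.4
```

View pics/w6.png

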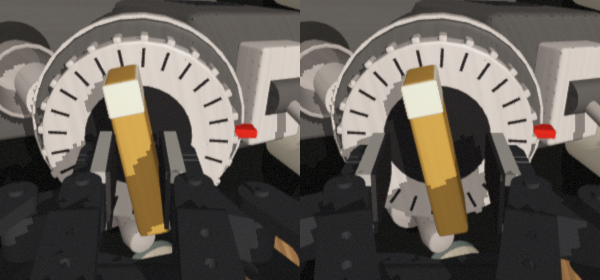

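```bash
cat > wa.py <<'E'
from h import *
# pose of wrist camera relative to tool is constant: derive from now
o=arm.observe(); m=optics.camera_model('wrist')
Rt=R.from_quat(o['orientation']); Rc=R.from_quat(m['orientation'])
rel=Rt.inv()*Rc; off=Rt.inv().apply(np.array(m['position'])-o['position'])
c=np.load('c.npy'); L=np.cross(n,up)
def model(pos,th):
    T=R.from_quat(gq(psi,np.radians(th),1)); return dict(m,position=pos+T.apply(off),orientation=(T*rel).as_quat())
def mask_angle(im,mm):
    best=None
    hsv=cv2.cvtColor(im,cv2.COLOR_BGR2HSV)
    w=cv2.inRange(hsv,(18,0,200),(40,60,255)); return w
if __name__=='__main__':
    print('cam off tool',off.round(3),rel.as_matrix().round(2).tolist())
    for nm,pos,th,uv in[('w3',np.load('g.npy')+.006*n,107.96,(279,224)),('w4',c+.007*n,82.4,(253,217)),('w5',c+.007*n,74.7,(249,216)),('w6a',c+.007*n,93.9,(266,220)),('w6b',c+.007*n,93.9,(266,220))]:
        p,d=ray('x',uv,model(pos,th)); q=p+d*((c+.0095*n-p)@n)/(d@n)-c
        print(nm,np.degrees(np.arctan2(q@L,q@up)),np.hypot(q@L,q@up))
E
python3 wa.py
```

```text
cam off tool [-0.134  0.07   0.   ] [[-0.0, -0.27, 0.96], [-0.0, -0.96, -0.27], [1.0, -0.0, 0.0]]
w3 106.68433737360097 0.02828194688299651
w4 100.10487207778266 0.02917165351044475
w5 94.92629624806781 0.030043618850101407
w6a 102.30655656098877 0.026871390420803106
w6b 102.30655656098877 0.026871390420803106
```

I had a sign error in the grasp depth: the fingertips only held the top 10 mm of the bar. I'll regrasp about 12 mm deeper, feeling for the disc on the way down.

Run:
```python
from h import *
c=np.load('c.npy'); L=np.cross(n,up)
def show(s):
    o,f,t,th=state(); print(s,'th %.1f tq %.3f'%(th,t),f.round(1),'n %.1f'%(f@n),round(o['time_s'],2),round(o['width'],4)); return o,f,t,th
arm.movel(c+.007*n,max_speed=.1,rotation=gq(psi,np.radians(106),1))
for h in(.003,.0,-.003,-.005):
    arm.movel(c+h*n,max_speed=.04); o,f,t,th=show(h)
    if f@n>6: h+=.003; arm.movel(c+h*n,max_speed=.04); break
arm.command_gripper(0,f_grip=60); arm.wait(.1); show('grip')
p=c+h*n
for a in np.arange(103,79,-3):
    arm.movel(p,max_speed=.1,rotation=gq(psi,np.radians(a),1)); arm.wait(.05)
    o,f,t,th=show(a)
    if abs(t)>1.5: break
```

```text
0.003 th 105.9 tq 0.009 [ 0.1 -0.4  0.6] n 0.5 18.06 0.0404
0.0 th 106.0 tq -0.012 [ 1.4  0.5 -0.2] n -0.8 18.31 0.0397
-0.003 th 106.0 tq 0.064 [ 0.2 -0.4 -0.2] n -0.3 18.56 0.04
-0.005 th 106.0 tq -0.001 [-0.6 -0.7 -0.3] n -0.0 18.81 0.0402
grip th 106.0 tq -0.058 [-5.9  0.3  5.7] n 7.7 19.26 0.0124
103 th 103.1 tq 0.678 [-5.7 -0.3  5.6] n 7.5 19.56 0.0121
100 th 100.0 tq -0.038 [-5.5  0.9  4.3] n 6.5 19.86 0.0127
97 th 97.0 tq -0.079 [-4.6  2.1  4.8] n 6.5 20.16 0.0126
94 th 94.0 tq -0.186 [-4.6  0.5  5. ] n 6.6 20.46 0.0126
91 th 91.0 tq -0.014 [-5.  -0.1  5.7] n 7.3 20.76 0.0127
88 th 88.1 tq 0.773 [-5.1 -0.4  4.9] n 6.6 21.06 0.0128
85 th 85.0 tq -0.055 [-4.4  1.   5.4] n 6.9 21.36 0.0127
82 th 82.0 tq -0.141 [-4.2  0.2  4.9] n 6.3 21.66 0.0126
```

The deep grip works, and the clicks can be felt about every 15°, near 106 and 91. I'll turn on to the stop.

Run:
```python
from h import *
p=np.load('c.npy')-.005*n
def show(s):
    o,f,t,th=state(); print(s,'th %.1f tq %.3f'%(th,t),f.round(1),round(o['time_s'],2),round(o['width'],4)); return o,f,t,th
for a in list(range(76,15,-6))+list(range(14,-13,-2)):
    arm.movel(p,max_speed=.1,rotation=gq(psi,np.radians(a),1)); arm.wait(.03)
    o,f,t,th=show(a)
    lat=f-(f@n)*n
    if np.linalg.norm(lat)>6: p=p+np.clip(lat*5e-5,-.0006,.0006)
    if a<13 and t>1.4 : break
    if abs(t)>2.2: break
np.save('p.npy',p)
arm.wait(.25); show('hold')
```

```text
76 th 76.0 tq -0.070 [-3.4 -0.9  4.5] 21.95 0.0126
70 th 70.1 tq 0.119 [-2.9 -0.7  4.9] 22.24 0.0127
64 th 64.1 tq -0.139 [-2.6  0.2  4.1] 22.53 0.0123
58 th 58.3 tq 0.692 [-1.9 -2.1  6.3] 22.82 0.013
52 th 52.1 tq 0.019 [-1.3 -1.4  5.2] 23.12 0.0125
46 th 46.1 tq -0.109 [-1.1 -2.8  5. ] 23.41 0.0123
40 th 40.3 tq 0.104 [-1.6 -2.6  4.3] 23.7 0.0124
34 th 34.2 tq -0.060 [-0.3 -3.1  5.5] 23.99 0.0125
28 th 28.3 tq 0.720 [-0.9 -4.5  5.4] 24.28 0.0126
22 th 22.2 tq 0.029 [ 0.2 -3.4  5.2] 24.57 0.0124
16 th 16.2 tq -0.092 [ 1.1 -4.2  3.8] 24.87 0.0123
14 th 14.2 tq 0.443 [ 0.6 -5.4  5.9] 25.15 0.0122
12 th 12.4 tq 1.020 [-0.9 -5.1  6.2] 25.43 0.013
10 th 10.2 tq -0.041 [-1.3 -5.   5.2] 25.72 0.0126
8 th 8.1 tq -0.047 [-0.2 -4.4  5.5] 26.0 0.0128
6 th 6.1 tq -0.095 [ 0.8 -4.2  6.2] 26.28 0.0126
4 th 4.1 tq -0.138 [-0.  -4.5  5.5] 26.57 0.0127
2 th 2.1 tq -0.270 [-0.3 -3.7  5.5] 26.85 0.0125
0 th 0.2 tq 0.572 [-1.7 -6.7  7.1] 27.13 0.0128
-2 th -1.5 tq 1.464 [-3.1 -4.9  8.5] 27.42 0.0128
hold th -1.5 tq 1.451 [-2.3 -4.9  8.8] 27.67 0.0126
```

Run:
```python
from h import *
p=np.load('p.npy')
def show(s):
    o,f,t,th=state(); print(s,'th %.1f tq %.3f'%(th,t),f.round(1),round(o['time_s'],2),round(o['width'],4)); return o,f,t,th
def go(a,w=.03):
    arm.movel(p,max_speed=.1,rotation=gq(psi,np.radians(a),1)); arm.wait(w); return show(a)
for a in(-4,-6): 
    if go(a)[2]>2.3: break
arm.wait(.2)
for a in(0,6,12,18,24,30,36,42,48,54,58,60,61): go(a)
arm.wait(.3); show('hold')
save('wrist','w7.png')
```

```text
-4 th -3.4 tq 2.151 [-4.  -5.2  9.6] 27.95 0.0127
-6 th -5.3 tq 2.746 [-5.  -5.8 11.7] 28.23 0.0126
0 th 0.3 tq 0.543 [-0.4 -4.7  7.2] 28.73 0.0124
6 th 5.8 tq -1.381 [-0.2 -2.6  6.3] 29.02 0.0128
12 th 12.1 tq 0.003 [-0.8 -3.5  7.8] 29.31 0.0126
18 th 17.9 tq -0.547 [ 0.4 -3.1  6.6] 29.6 0.0127
24 th 24.0 tq 0.035 [-0.5 -3.1  8.4] 29.89 0.0124
30 th 30.1 tq 0.299 [-1.  -3.1  8. ] 30.18 0.0126
36 th 35.7 tq -1.384 [-0.1 -1.6  6.2] 30.48 0.0125
42 th 42.0 tq 0.067 [-1.2 -1.9  8.8] 30.77 0.012
48 th 47.9 tq -0.500 [-1.6 -1.1  7.4] 31.06 0.0126
54 th 54.0 tq -0.017 [-3.2 -1.6  7.5] 31.35 0.013
58 th 58.1 tq 0.104 [-2.2 -0.5  8.5] 31.63 0.0123
60 th 60.1 tq 0.267 [-2.4 -0.9  8.7] 31.92 0.0126
61 th 61.1 tq -0.072 [-3.1 -0.4  8.5] 32.2 0.0128
hold th 61.1 tq 0.025 [-3.1 -1.6  8.1] 32.5 0.0123
```

The stop is confirmed: torque keeps rising past 0. The ring is back on click 4 with torque near 0. I'll release, back off and check.

Run:
```python
from h import *
p=np.load('p.npy')
arm.command_gripper(.05); arm.wait(.1)
arm.movel(p+.13*n,max_speed=.15)
o,f,t,th=state(); print(th,f.round(1),o['time_s'])
a=save('wrist','w8.png'); save('top','t8.png')
for c,nr in(('wrist',None),('top',None)):
    for l in('ring_grip','lock_tip','lock_base'):
        print(c,l,[(np.round(x['at'],1),round(x['confidence'],2)) for x in spotter.place_of(c,l)[:2]])
m=optics.camera_model('wrist')
r=[x['at'] for x in spotter.place_of('wrist','lock_base')]
if r: b=plane('wrist',r[0],.172); print('base',b.round(4))
r=[x['at'] for x in spotter.place_of('wrist','lock_tip')]
if r: print('tip',plane('wrist',r[0],.2247).round(4))
o=arm.observe()
for z in (.22,.30):
    Q=R.from_matrix(np.c_[[0,0,-1],np.cross(-Y,[0,0,-1]),-Y]).as_quat()
    for s in(1,-1):
        Q=R.from_matrix(np.c_[[0,0,-1],np.cross(s*Y,[0,0,-1]),s*Y]).as_quat()
        for k in(-.09,.005):
            q=solver.ik(np.array([.694,-.139,z])+k*Y,Q); print(z,s,k,None if q is None else np.round(q,2))
```

```text
60.99440509970674 [-0.2 -0.5 -0.3] 34.1167
wrist ring_grip [(array([279.9, 200.6]), 0.97), (array([191.9,  67.8]), 0.36)]
wrist lock_tip [(array([419. , 136.6]), 0.94), (array([200.9, 209.1]), 0.56)]
wrist lock_base [(array([364.5, 125. ]), 0.74)]
top ring_grip [(array([326.3, 194.8]), 0.67), (array([377.7, 188.8]), 0.61)]
top lock_tip [(array([342.3, 139.4]), 0.45)]
top lock_base [(array([332.7, 148.1]), 0.96)]
base [ 0.6959 -0.1373  0.172 ]
tip [ 0.6957 -0.1622  0.2247]
0.22 1 -0.09 [-0.15  0.69  0.7   1.42 -0.45  1.2   1.96]
0.22 1 0.005 [-0.28  0.68  0.69  1.43 -0.45  1.19  1.83]
0.22 -1 -0.09 [-0.24  0.75  0.89  1.42 -0.59  1.24 -1.08]
0.22 -1 0.005 [-0.34  0.71  0.79  1.44 -0.52  1.21 -1.27]
0.3 1 -0.09 [-0.22  0.67  0.86  1.33 -0.5   1.36  1.99]
0.3 1 0.005 [-0.37  0.67  0.88  1.35 -0.51  1.36  1.87]
0.3 -1 -0.09 [-0.28  0.72  1.    1.34 -0.6   1.4  -1.09]
0.3 -1 0.005 [-0.37  0.66  0.87  1.35 -0.5   1.36 -1.28]
```

View pics/w8.png

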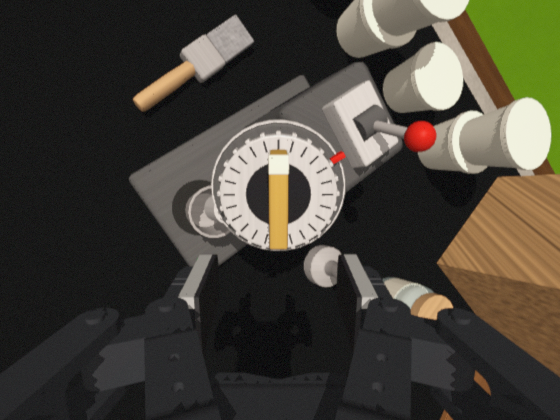

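The ring bar is aligned with the jaws at 61°, so it sits on click 4. The red ball is at (419,137). Next I push the lever over with the jaws shut.

Run:
```python
from h import *
b=np.array([.696,-.138,0]); Z=np.array([0,0,1.])
Q=R.from_matrix(np.c_[-Z,np.cross(-Y,-Z),-Y]).as_quat()
o=arm.observe(); P=np.array(o['position'])
arm.movel([P[0],P[1],.36],max_speed=.2)
arm.command_gripper(0,f_grip=40)
arm.move_pose(b-.088*Y+.34*Z,Q)
arm.movel(b-.088*Y+.221*Z,max_speed=.15)
f0=np.array(arm.observe()['ft_force']); print(f0.round(2),arm.observe()['time_s'])
for k in np.arange(-.08,.026,.004):
    arm.movel(b+k*Y+.221*Z,max_speed=.06)
    o=arm.observe(); f=o['ft_force']-f0
    print(round(k,3),'fY %.1f fX %.1f fz %.1f'%(f@Y,f@X,f[2]),round(o['time_s'],2))
    if abs(f@Y)>9 or abs(f[2])>12: break
arm.wait(.2)
save('top','t9.png')
s=optics.camera('scene'); t=optics.camera('top'); w=optics.camera('wrist')
v=np.hstack([cv2.resize(s[150:290,150:290],(400,400)),cv2.resize(t[80:260,260:440],(400,400))]); cv2.imwrite('pics/v9.png',v[:,:,::-1])
```

```text
[-0.48 -0.55  0.61] 37.4583
-0.08 fY 0.2 fX 0.8 fz -2.0 37.74
-0.076 fY 0.5 fX 0.6 fz 0.0 37.99
-0.072 fY 0.2 fX 0.8 fz -0.8 38.24
-0.068 fY -0.5 fX 0.1 fz -0.1 38.49
-0.064 fY 0.8 fX 0.4 fz -1.0 38.74
-0.06 fY -0.1 fX 0.3 fz -0.7 38.99
-0.056 fY 0.7 fX 0.2 fz -0.7 39.24
-0.052 fY 0.4 fX 0.6 fz 0.4 39.49
-0.048 fY 0.4 fX 0.4 fz 0.2 39.74
-0.044 fY -0.2 fX 0.9 fz 0.6 39.99
-0.04 fY -0.3 fX 0.4 fz -1.1 40.24
-0.036 fY 1.3 fX 0.6 fz -0.3 40.49
-0.032 fY -0.2 fX 0.5 fz 0.7 40.74
-0.028 fY -0.1 fX 0.9 fz -0.9 40.99
-0.024 fY -0.0 fX 0.1 fz -0.0 41.24
-0.02 fY 1.3 fX 0.2 fz -1.1 41.49
-0.016 fY 0.5 fX -0.7 fz -1.5 41.74
-0.012 fY 0.9 fX 0.2 fz 0.2 41.99
-0.008 fY 1.4 fX 0.7 fz -1.5 42.24
-0.004 fY 1.1 fX 0.1 fz -0.7 42.49
0.0 fY 0.9 fX 1.0 fz -1.1 42.74
0.004 fY -2.7 fX 0.4 fz -0.5 42.99
0.008 fY -8.1 fX -0.1 fz -1.8 43.24
0.012 fY -13.5 fX 1.6 fz -2.5 43.49
```

View pics/v9.png

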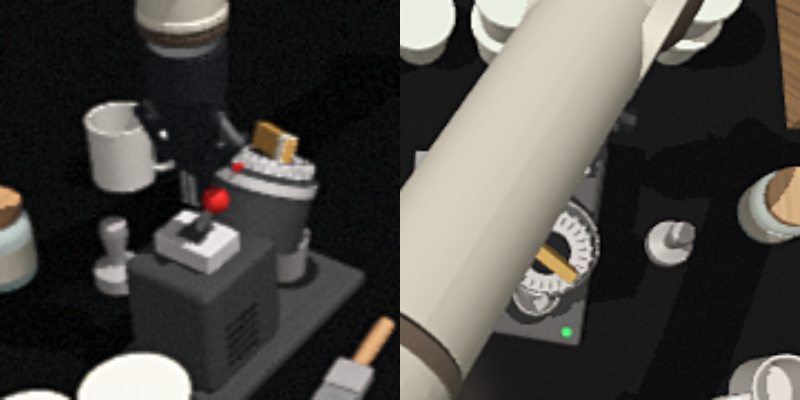

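Force rises sharply at k≈+4 mm, where I expected the stop, and the ball now leans towards the brush side (+y). I'll retreat and verify.

Run:
```python
from h import *
b=np.array([.696,-.138,0]); Z=np.array([0,0,1.])
arm.movel(b-.02*Y+.221*Z,max_speed=.1)
arm.movel(b-.03*Y+.34*Z,max_speed=.15)
arm.move_pose(np.load('p.npy')+.135*n,gq(psi,np.radians(61),1))
a=save('wrist','w10.png'); s=save('scene','s10.png'); 
for c in('wrist','scene'):
    for l in('ring_grip','lock_tip','lock_base'):
        print(c,l,[(np.round(x['at'],1),round(x['confidence'],2)) for x in spotter.place_of(c,l)[:2]])
for a_ in(0,.8,.9,1.):
    q=np.array([.696,-.138,.172])+.06*(np.sin(a_-.5)*Y+np.cos(a_-.5)*Z); print(a_,proj('wrist',q).round(1),proj('scene',q).round(1))
for l in['kettle','amber_bottle','mug','bean_jar','tamper','brush']:
    r=spotter.place_of('scene',l)
    if r: print(l,plane('scene',r[0]['at'],0).round(3))
o=arm.observe(); print(o['time_s'])
```

```text
wrist ring_grip [(array([276.3, 195.9]), 0.75)]
wrist lock_tip [(array([383.6,  81.1]), 0.69)]
wrist lock_base [(array([363.8, 128. ]), 0.66), (array([278.1, 199.4]), 0.21)]
scene ring_grip [(array([248.7, 199.8]), 0.81), (array([399.3, 318.9]), 0.15)]
scene lock_tip [(array([247.5, 242.3]), 0.27)]
scene lock_base [(array([218.2, 232.7]), 0.78), (array([191.2, 250.6]), 0.3)]
0 [414.8 143.3] [209.4 213.7]
0.8 [397.1  93.3] [222.1 217.7]
0.9 [392.6  87.8] [223.8 219. ]
1.0 [387.7  82.7] [225.4 220.4]
kettle [0.406 0.442 0.   ]
amber_bottle [0.668 0.398 0.   ]
mug [ 0.414 -0.413  0.   ]
bean_jar [ 0.653 -0.45   0.   ]
tamper [ 0.606 -0.288 -0.   ]
brush [0.661 0.024 0.   ]
47.0833
```

View pics/w10.png

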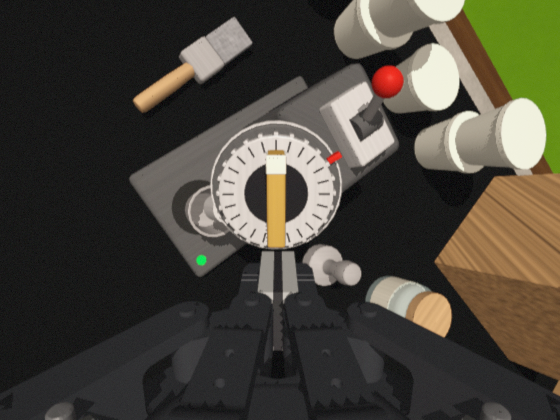

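The ball is at about (387,82), and the model predicts (388,83) for a lock angle of 1.0. The bar is unchanged at 61°, and nothing else has moved. Handing in.

```bash
python3 -c "
from h import *
arm.finish_job(); print(arm.observe()['time_s'])"
```

```text
the job is handed in; nothing more can be done
the job is handed in; nothing more can be done
```

The job is handed in, with the ring on its fourth click and the lock lever over on the locked side. The last clock reading before hand-in was 47.1 s of the 72 allowed. No verdict was reported.

- **Ring:** I turned it clockwise to the hard stop, where the torque kept rising to 2.7 N m without giving way. I then backed it off four clicks. After release the bar lay at about 61° in my frame. Clicks there sit about 1° above their nominal angle, so that is click 4.
- **Lock lever:** I pushed the ball to the +y side until its stop pushed back with 13 N. Afterwards the ball showed within about 1 px of where the model puts it for a lock angle of 1.0.
- **Surroundings:** The kettle, bottle, mug, jar, tamper and brush were located where they started, within the networks' 1–2 cm scatter. I did not measure the dosing cup again; it only looked unmoved in the wrist picture.

**Checks that failed or disagreed:**
- **Grasp depth:** A sign error made my first two tries at the ring too shallow. They worked against the clicks with up to 3.2 N m and barely turned the ring, until I regrasped about 12 mm deeper.
- **Starting click:** My first estimate of the ring angle, 128°, fell between clicks 8 and 9. I never settled which it was, because I counted from the stop instead.
- **Lever in the scene camera:** After the throw, the network's guess for the ball there was wrong, at 0.27 confidence. I relied on the wrist view instead.

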